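# Dig the spanner out of the parts bin

### The job

A steel spanner lies at the bottom of the grey parts bin, buried under a petri dish and a dark chip case. First, leaving the spanner where it lies, move the petri dish and the chip case aside inside the bin, so that each lies flat and right way up on the bare bin floor; then lift the spanner out and lay it flat and lengthwise in the shallow steel tray, ready for servicing the centrifuge. The forceps beside the spanner stay in the bin, and the timer on the bench is not to be disturbed.

Things in the scene. Friction and masses are not known exactly. Their poses are not given: they have to be found in the camera images.
- parts_bin: Grey plastic open parts bin, fixed to the bench: outside 190 (x) by 290 (y) by 45 mm high with a rim flange up to 15 mm wider, walls and floor 4 mm (inside 182 by 282). Origin: centre of its underside, at bench height; z up. Its floor (top face) is at z = 0.004 in this frame. The pile lies in the -y half; the +y half (y > 0.01 in this frame) is bare floor.
- spanner: Loose steel combination spanner, 124 mm long, 8 mm thick, about 70 g, lying flat on the bin floor along the bin's x. Origin: about the middle of the shank (ends at x = -0.062 and +0.063), on its underside; x along the spanner to the open jaw, z up. Shank 12 mm wide from x = -0.04 to +0.035, ring end 23 mm wide, jaw end about 28 mm wide. At the start it lies parallel to the forceps, 46 mm from them centre to centre, on either side of them.
- spanner_mid (a point): Middle of the spanner: 4 mm above its origin, at mid thickness.
- forceps: Loose steel forceps, 120 mm long, 10 mm wide, 8 mm high, lying on the bin floor parallel to the spanner. Origin: centre of the underside; y along the forceps. They stay in the bin.
- petri_dish: Loose round petri dish, clear to whitish plastic, 60 mm across, 16 mm high (side wall vertical from 4 mm up), about 40 g. Origin: centre of the underside, z up; its yaw is arbitrary. At the start it lies flat like a bridge on spanner and forceps, its underside 8 mm above the bin floor, about 8 mm beside the chip case. The fingers are free to grip it across the spanner's length (along the bin's y).
- chip_case: Loose dark grey closed chip case, a flat box 44 (x) by 62 (y) by 14 mm, about 50 g. Origin: centre of the underside, z up. At the start it lies flat on spanner and forceps, its underside 8 mm above the bin floor, beside the petri dish, its 62 mm y width across them; that width is free for the fingers.
- steel_tray: Shallow stainless instrument tray, fixed to the bench: inside 180 (x) by 80 (y) mm, floor 3 mm thick, rim 10 mm high, flange about 200 by 98 mm outside. Origin: centre of its underside, at bench height; x is its long direction, z up.
- lab_timer: Loose cream-coloured bench timer, a flat wedge-shaped box 62 (x) by 68 (y) by 20 mm high at most, on the bench behind the gap between the bin and the steel tray; a bystander. Origin: centre of its underside.
There are look-alikes about, which are no part of the job. Leave any orange or yellow look-alike of the chip_case alone.

How it is judged:
By the outcome, as a careful person would: the job done as asked, in the order asked, and still so for the second after the job is handed in, with the robot touching nothing.
It also fails if it takes over 61 s, if anything falls off the work surface, if the arm or the gripper's body presses on something with over 40 N, if the wrist force passes 120 N, or if a joint passes its speed limit or range.

### The arm

A 6-joint arm with a two-finger parallel gripper is mounted at the origin on a cart in front of the work surface, level with it; the furniture and walls round the work are solid. World frame = base frame: x ahead of the robot, y to its left, z up, the work surface at z = 0. Lengths are in m, angles in rad, forces in N, time in s.
With the tool pointing down it reaches from about 0.375 to 0.975 m from the base axis. Payload 3.8 kg.
Tool frame: the origin (TCP) lies midway between the tips of the shut fingers; the grasp point (between the pads) lies 19 mm behind it; z points along the fingers, y is the line along which they close (so a half turn about z gives the same grasp; the last joint's range is limited). The gripper opens to 88 mm and grips with 3 to 60 N. Pads are 18 mm wide; open, the fingers measure 123 mm over their backs; the gripper's body (75 mm by 187 mm) begins 45 mm behind the grasp point.
Start: joints at [1.228, 0.264, 1.604, -0, 1.274, -0.037], TCP at [0.203, 0.644, 0.239] pointing down, gripper open.
Joint ranges: [-2.63, 2.63], [-0.94, 2.18], [0.31, 2.57], [-1.31, 4.45], [0, 2.66], [-2.55, 2.55]. Speed limits (rad/s): [2.57, 2.57, 3.14, 3.14, 3.14, 3.14].

### API

Orientations are given as a rotation vector (axis times angle).
In Python, from cell import manip, inverse_kinematics, cams, order gives the robot as it stands. Calls block until the motion is done:
- manip.move_pose(position, orientation): joint-space move of the TCP to a pose.
- manip.move_linear(position, rate=0.15, rot=None): straight line of the TCP; rot=None keeps the orientation; rate is the mean speed in m/s.
- manip.set_joints(angles): joint-space move.
- manip.set_gripper(opening, force=None): finger opening in m; force is the grip in N (None keeps the last); returns when the fingers have stopped.
- manip.dwell(seconds).
- inverse_kinematics(position, orientation): joint angles nearest the present ones, or None.
- manip.state(): the state.
- cams.capture(name): name is "scene" or "top" or "wrist"; returns a dict with "image" (384x512x3 uint8, blue, green, red), "z_map" (384x512 float32, m along the optical axis (not along the pixel's ray), 0 where there is no reading), "intrinsics" (3x3 intrinsics, pixels), "k1" (the pictures are not rectified: a ray, as slopes to the right and down, at radius r is drawn at 1 + k1 r^2 times it, then the intrinsics apply), "position" and "orientation" of the camera in the world; the wrist camera has in their place "T_tool_cam" (4x4, takes a point from camera to tool coordinates, whose origin is the TCP and whose axes are the flange's). Camera axes: x right, y down, z forward; pixel columns grow to the right and rows downward; lengths in m; the calibration is good to about 2 mm. A picture is of the moment at which its call begins: read the wrist's pose just before it.
A pose or a line that the arm cannot do raises manip.IKError and nothing moves.
- order.close_job(): hands the job in; it is judged then, once.
The state is a dict: "clock": time; "joint_pos": joint angles; "joint_velocities": joint speeds; "tau": joint torques, N m; "tool_pos": TCP position; "tcp_rot": TCP orientation; "contact_force": force on the tool from outside, world axes, zero at the start; "moment": the same for the moment, N m; "gripper_width": finger opening in m; "grasp_force": force on a finger pad.
Only numpy, scipy, OpenCV 4.12 (cv2) and the standard library are available. Lean on these libraries where they do the work, as an engineer would, in place of code of your own. Each camera call takes 0.05 s, during which the arm holds its last target. There are 200 camera calls.

## Working session

There is one attempt and no reset: what is moved stays moved. The work goes in short steps, each a Python script; the robot and the scene stay as the last script left them, time stands still between calls to the robot, and variables do not carry over. Pictures are saved under pics/ and viewed, at most 10 in all, crops included, and the job is handed in when it is done.

```bash
ls; mkdir -p pics
cat > h.py <<'E'
import numpy as np, cv2
from scipy.spatial.transform import Rotation as R
from cell import manip, inverse_kinematics, cams, order
def cap(n):
    s=manip.state(); c=cams.capture(n)
    if 'T_tool_cam' in c:
        T=np.eye(4); T[:3,:3]=R.from_rotvec(s['tcp_rot']).as_matrix(); T[:3,3]=s['tool_pos']
        T=T@np.array(c['T_tool_cam'])
    else:
        T=np.eye(4); o=np.array(c['orientation'],float)
        T[:3,:3]=o if o.shape==(3,3) else R.from_rotvec(o).as_matrix(); T[:3,3]=c['position']
    c['T']=T; return c
def rays(c,uv):
    K=np.array(c['intrinsics']); k=float(c['k1'])
    D=np.array([k,0,0,0],float)
    p=cv2.undistortPoints(np.array(uv,np.float64).reshape(-1,1,2),K,D).reshape(-1,2)
    return np.c_[p,np.ones(len(p))]
def plane(c,uv,z):
    d=rays(c,uv)@c['T'][:3,:3].T; o=c['T'][:3,3]
    return o+d*((z-o[2])/d[:,2])[:,None]
def cloud(c):
    v,u=np.mgrid[0:384,0:512]; r=rays(c,np.c_[u.ravel(),v.ravel()])
    P=(r*c['z_map'].reshape(-1,1))@c['T'][:3,:3].T+c['T'][:3,3]
    P[c['z_map'].ravel()==0]=np.nan
    return P.reshape(384,512,3)
E
python3 - <<'E'
from h import *
print(manip.state())
for n in ['top','scene']:
    c=cap(n); print(n,c['T'].round(3).tolist(),c['k1'],np.array(c['intrinsics']).tolist())
    cv2.imwrite(f'pics/{n}0.png',c['image']); np.savez(f'{n}0.npz',**{k:v for k,v in c.items()})
a=[cv2.imread(f'pics/{n}0.png') for n in ['top','scene']]
E
```

```text
pics
{'clock': 0.0, 'joint_pos': array([ 1.22809234e+00,  2.64725901e-01,  1.60538185e+00,  3.47860999e-05,
        1.27370058e+00, -3.68950011e-02]), 'joint_velocities': array([-0.00064201,  0.00027547,  0.00062035, -0.00046644,  0.00066369,
        0.00099418]), 'tau': array([ 2.28299714e-04, -5.02146041e+01, -3.56861079e+01,  7.29293120e-02,
        2.98686291e-02, -1.61781345e-04]), 'tool_pos': array([0.2029651 , 0.64300994, 0.23740213]), 'tcp_rot': array([-0.47844096, -3.10448959,  0.00340754]), 'contact_force': array([-0.342313  , -0.73856021,  0.58096959]), 'moment': array([0.03952511, 0.0259043 , 0.01335514]), 'grasp_force': 0.0, 'gripper_width': 0.08800795570170929}
top [[0.028, -0.996, 0.088, 0.458], [-0.999, -0.026, 0.02, 0.0], [-0.018, -0.089, -0.996, 0.99], [0.0, 0.0, 0.0, 1.0]] -0.0809609058537431 [[372.3473492023586, 0.0, 261.1686398660338], [0.0, 372.3473492023586, 197.75307972421484], [0.0, 0.0, 1.0]]
scene [[0.819, -0.456, 0.349, 0.089], [-0.574, -0.636, 0.516, -0.634], [-0.013, -0.623, -0.782, 1.026], [0.0, 0.0, 0.0, 1.0]] -0.05925688559482578 [[466.02926258690917, 0.0, 255.34258950441742], [0.0, 466.02926258690917, 198.7792308359221], [0.0, 0.0, 1.0]]
```

View pics/top0.png

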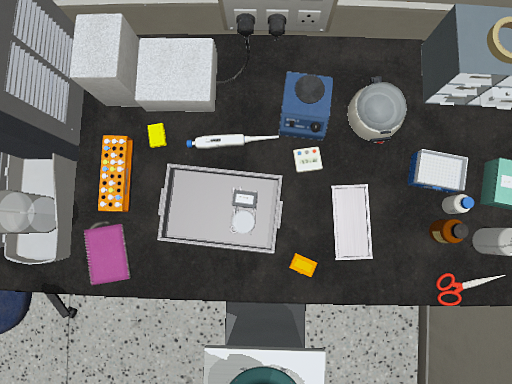

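View pics/scene0.png

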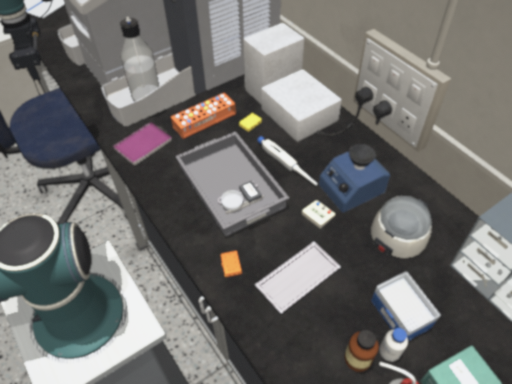

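The bin is centred at top (220,208), with the petri dish at (243,220) and the dark chip case at (244,198). The steel tray is at (352,222) and the timer at (308,159).

Candidates for the chip case are the grey box at (244,198), the orange block at (303,264) and the yellow block at (157,134). I choose the grey one in the bin. The white-framed blue box at (438,170) could be mistaken for the tray; I choose (352,222). I'll check with a close wrist view.

Run:
```python
from h import *
c=cap('top')
for n,uv,z in [('dish',(243,220),.028),('case',(244,198),.026)]: print(n,plane(c,[uv],z).round(3))
P=cloud(c)
# tray: bright region on bench; timer; bin by height
hsv=cv2.cvtColor(c['image'],cv2.COLOR_BGR2HSV)
for n,(x0,y0,x1,y1),z in [('tray',(322,175,385,270),.010),('timer',(285,140,328,178),.018),('bin',(150,155,290,260),.045)]:
    m=np.zeros((384,512),np.uint8); m[y0:y1,x0:x1]=(hsv[y0:y1,x0:x1,2]>85)*255
    m=cv2.morphologyEx(m,cv2.MORPH_CLOSE,np.ones((5,5)))
    k=max(cv2.findContours(m,cv2.RETR_EXTERNAL,cv2.CHAIN_APPROX_NONE)[0],key=cv2.contourArea).reshape(-1,2)
    Q=plane(c,k,z)
    r=cv2.minAreaRect((Q[:,:2]*1000).astype(np.float32)); print(n,r, np.nanmedian(P[y0:y1,x0:x1][m[y0:y1,x0:x1]>0][:,2]))
print(plane(c,[(165,165),(282,174),(274,252),(159,240)],.045).round(3))
d=plane(c,[(243,210)],.03)[0]
# wrist view above pile
for h in (.33,.28):
    for yaw in (0,):
        rot=(R.from_euler('z',yaw)*R.from_euler('x',np.pi)).as_rotvec()
        print(h,inverse_kinematics([d[0]-.0,d[1],h],rot))
rot0=manip.state()['tcp_rot']; print(R.from_rotvec(rot0).as_matrix().round(2).tolist(), cams.capture('wrist')['T_tool_cam'])
```

```text
dish [[0.484 0.065 0.028]]
case [[0.542 0.064 0.026]]
tray ((488.5521545410156, -219.52969360351562), (197.72885131835938, 98.2523422241211), 3.913388252258301) 0.003835114063479861
timer ((650.6573486328125, -99.56963348388672), (62.94974136352539, 70.6037368774414), 9.716721534729004) 0.01573577941424198
bin ((514.0753173828125, 124.75528717041016), (315.60772705078125, 201.3414764404297), 85.20935821533203) 0.005592164018732082
[[ 0.621  0.271  0.045]
 [ 0.604 -0.032  0.045]
 [ 0.406 -0.017  0.045]
 [ 0.427  0.277  0.045]]
0.33 [ 7.97103665e-02 -8.78235613e-02  1.81855664e+00 -4.44089210e-16
  1.41085958e+00  1.65050669e+00]
0.28 [ 7.97103665e-02 -6.67749414e-02  1.88930142e+00 -4.44089210e-16
  1.31906617e+00  1.65050669e+00]
[[-0.95, 0.3, -0.0], [0.3, 0.95, -0.0], [0.0, -0.0, -1.0]] [[-2.33781619e-04 -9.59130603e-01 -2.82963658e-01  7.29629603e-02]
 [ 9.99999334e-01 -5.43907742e-04  1.01743488e-03  1.45185476e-05]
 [-1.12975906e-03 -2.82963232e-01  9.59130092e-01 -1.46804407e-01]
 [ 0.00000000e+00  0.00000000e+00  0.00000000e+00  1.00000000e+00]]
```

```bash
cat >> h.py <<'E'
def rot(yaw): return (R.from_euler('z',yaw)*R.from_euler('x',np.pi)).as_rotvec()
BY=np.radians(-4.8)
E
python3 - <<'E'
from h import *
manip.move_pose([.535,.065,.2],rot(BY))
s=manip.state(); print(s['clock'],s['tool_pos'],s['contact_force'])
c=cap('wrist'); np.savez('w0.npz',**c)
cv2.imwrite('pics/w0.png',c['image'])
print(c['T'].round(3).tolist())
E
```

```text
2.575 [0.53509121 0.06560735 0.20009758] [ 0.00752494  0.51176231 -0.31539953]
[[-0.083, -0.957, -0.279, 0.607], [-0.997, 0.079, 0.024, 0.06], [-0.001, 0.28, -0.96, 0.347], [0.0, 0.0, 0.0, 1.0]]
```

View pics/w0.png

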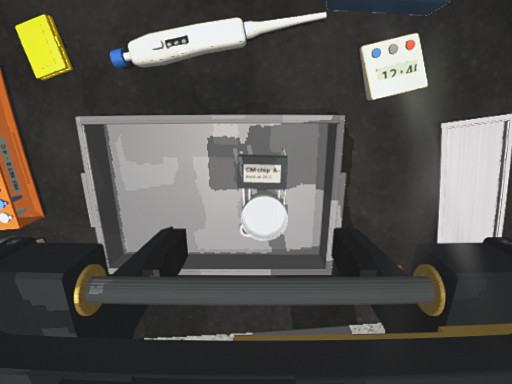

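The wrist view shows the chip case at (263,172), the dish at (264,217), metal ends beneath them at (245,230) and around (255,153), the timer at (393,68) and the tray at (475,180).

Run:
```python
from h import *
c=np.load('w0.npz'); im=c['image']
cv2.imwrite('pics/w0c.png',cv2.resize(im[130:255,200:330],None,fx=4.6,fy=4.6,interpolation=cv2.INTER_CUBIC))
P=cloud(c); Z=P[...,2]
for n,m in [('all',(Z>.016)&(Z<.034)&(P[...,0]>.42)&(P[...,0]<.61)&(P[...,1]>-.0)&(P[...,1]<.12))]:
    k=cv2.morphologyEx(m.astype(np.uint8),cv2.MORPH_OPEN,np.ones((3,3)))
    nn,l,st,ce=cv2.connectedComponentsWithStats(k)
    for i in range(1,nn):
        if st[i,4]<100: continue
        q=P[l==i]; z=np.median(q[:,2]); q=plane(c,np.argwhere(l==i)[:,::-1].astype(float),z)
        print(st[i],z,cv2.minAreaRect((q[:,:2]*1000).astype(np.float32)))
```

```text
[ 238  154   50   36 1678] 0.02641292244705104 ((542.754150390625, 61.570125579833984), (59.69644546508789, 43.36412048339844), 83.99980926513672)
[ 241  194   47   46 1720] 0.028222388569417278 ((484.493896484375, 64.07876586914062), (59.21207809448242, 61.51484298706055), 85.25975799560547)
[227 258  37   7 220] 0.025928031305613303 ((422.0876770019531, 94.94601440429688), (49.1069221496582, 9.22123908996582), 85.39020538330078)
```

View pics/w0c.png

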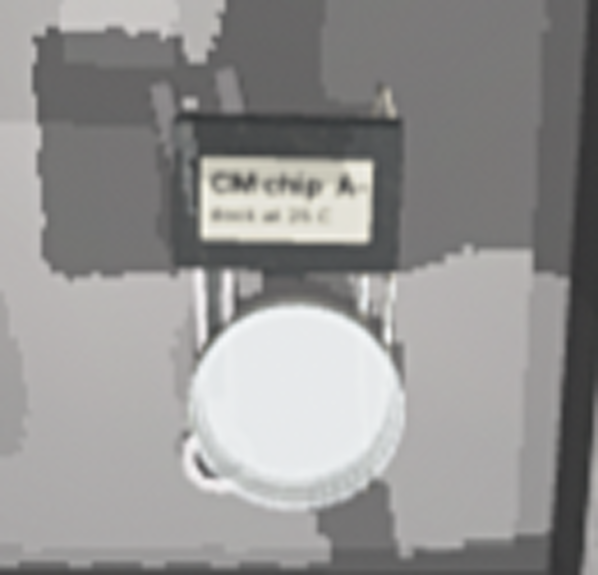

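The crop confirms the dark grey case labelled "CM chip" at crop (288,190) and the whitish dish at (298,405). The ring end shows at the lower left at (205,465), so the spanner is the left (+y) bar with its ring toward -x. The forceps are on the right. The measured tops are 28 and 26 mm, as expected. Next I move the dish, then the case.

```bash
cat >> h.py <<'E'
BC=np.array([.514,.1247]); Rb=np.array([[np.cos(BY),-np.sin(BY)],[np.sin(BY),np.cos(BY)]])
def b2w(x,y): return BC+Rb@np.array([x,y])
def rep(t):
    s=manip.state(); print(t,round(s['clock'],2),s['tool_pos'].round(4),s['contact_force'].round(1),round(s['gripper_width'],4),round(s['grasp_force'],1))
E
cat > mv.py <<'E'
from h import *
def shift(src,dst,gz,w):
    src=np.array(src)
    manip.move_pose([*src,.07],rot(BY))
    manip.move_linear([*src,gz],rate=.12); rep('down')
    manip.set_gripper(w-.006,force=15); rep('grip')
    manip.move_linear([*src,.075],rate=.15); rep('up')
    manip.move_linear([*dst,.06],rate=.2)
    manip.move_linear([*dst,gz-.0073],rate=.1); rep('placed')
    manip.set_gripper(w+.014); 
    manip.move_linear([*dst,.08],rate=.2); rep('clear')
E
python3 - <<'E'
from mv import *
shift((.4845,.064),b2w(-.043,.068),.0145,.060)
c=cap('top'); cv2.imwrite('pics/t1.png',cv2.resize(c['image'][150:270,140:300],None,fx=4,fy=4))
E
```

```text
down 3.86 [0.486  0.0641 0.0156] [-0.9  0.7  0.2] 0.0882 0.0
grip 4.4 [0.4849 0.064  0.015 ] [-0.  -0.7  3.3] 0.0589 15.0
up 4.95 [0.4842 0.064  0.0747] [ 0.   0.5 -0.5] 0.0601 15.0
placed 6.44 [0.4769 0.1956 0.0069] [ 0.4  0.5 -0.5] 0.0596 15.0
clear 7.38 [0.4769 0.1961 0.0801] [-0.8 -0.1  0. ] 0.0738 0.0
```

View pics/t1.png

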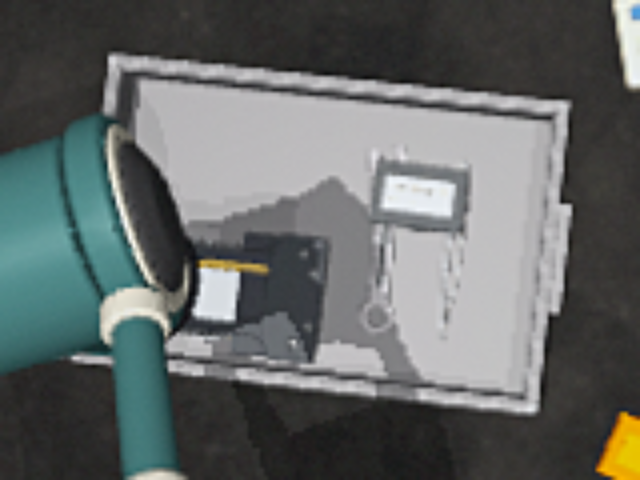

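The dish is gone from the pile (it is hidden under the gripper here). The case is still at crop (420,195), and the spanner with its ring at (375,315) is undisturbed. Next is the case.

Run:
```python
from mv import *
shift((.5428,.0616),b2w(.045,.068),.0142,.062)
# wrist view of spanner, from above
manip.move_pose([.535,.09,.19],rot(BY)); manip.dwell(.3); rep('view')
c=cap('wrist'); np.savez('w1.npz',**c)
cv2.imwrite('pics/w1.png',cv2.resize(c['image'][110:260,80:350],None,fx=2.9,fy=2.9,interpolation=cv2.INTER_CUBIC))
P=cloud(c); Z=P[...,2]
m=(Z>.014)&(Z<.034)&(P[...,0]>.435)&(P[...,0]<.6)&(P[...,1]>.12)&(P[...,1]<.25)
k=cv2.morphologyEx(m.astype(np.uint8),cv2.MORPH_OPEN,np.ones((3,3)))
nn,l,st,ce=cv2.connectedComponentsWithStats(k)
for i in range(1,nn):
    if st[i,4]>100:
        q=P[l==i]; print(st[i],np.percentile(q[:,2],[5,50,95]),cv2.minAreaRect((q[:,:2]*1000).astype(np.float32)))
m=(Z>.0085)&(Z<.02)&(P[...,0]>.435)&(P[...,0]<.6)&(P[...,1]>.0)&(P[...,1]<.115)
nn,l,st,ce=cv2.connectedComponentsWithStats(m.astype(np.uint8))
for i in range(1,nn):
    if st[i,4]>40:
        q=plane(c,np.argwhere(l==i)[:,::-1].astype(float),.012); print('low',st[i],np.median(P[l==i][:,2]),cv2.minAreaRect((q[:,:2]*1000).astype(np.float32)))
```

```text
down 8.69 [0.5427 0.0624 0.0143] [ 0.1  0.9 -0. ] 0.074 0.0
grip 9.03 [0.5438 0.0618 0.0153] [-0.9  1.2  2.4] 0.0622 15.0
up 9.58 [0.5425 0.0615 0.0748] [-0.3 -0.2 -1. ] 0.0618 14.9
placed 11.07 [0.5643 0.1882 0.0064] [0.2 0.1 0.1] 0.0621 15.0
clear 11.99 [0.5646 0.1887 0.0801] [-0.1 -0.1 -0.5] 0.0757 0.0
view 12.94 [0.5344 0.0907 0.1883] [ 0.1 -0.6 -0.3] 0.076 0.0
[ 151  146   52   34 1678] [0.01711962 0.0185337  0.01981609] ((561.792236328125, 188.49642944335938), (60.94007873535156, 40.94591522216797), 84.49234008789062)
[159 207  47  39 964] [0.01793803 0.02001181 0.02120456] ((482.1907653808594, 194.00088500976562), (60.908538818359375, 45.93391036987305), 70.76461029052734)
low [ 252  143   23   95 1002] 0.012334091469077296 ((514.2611083984375, 84.80133056640625), (25.99916648864746, 123.14124298095703), 88.98443603515625)
low [298 147  11  91 301] 0.012638967581960314 ((508.35638427734375, 39.32917785644531), (10.330340385437012, 118.59175109863281), 83.9462661743164)
```

View pics/w1.png

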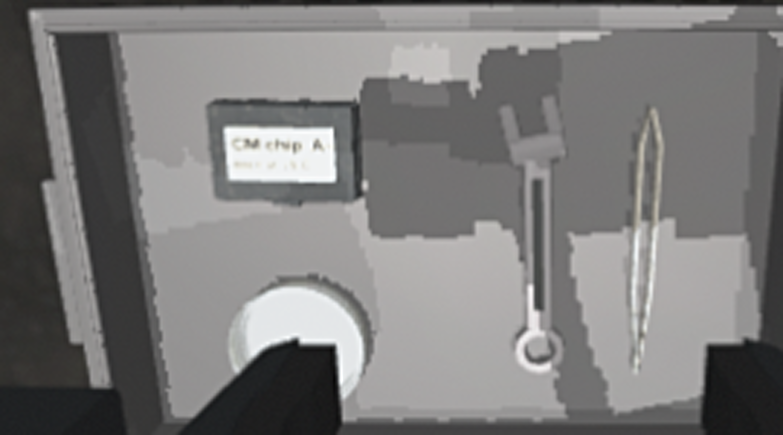

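Both items lie flat, with tops at 18.5 and 20 mm. The dish is at crop (305,340) and the case at (285,150). The bare spanner runs from its ring at (538,350) to its jaw at (532,130), and the forceps are at (648,240). I fit the shank line, then grasp.

Run:
```python
from h import *
c=np.load('w1.npz'); P=cloud(c); Z=P[...,2]
m=(Z>.0085)&(Z<.02)&(P[...,0]>.435)&(P[...,0]<.6)&(P[...,1]>.06)&(P[...,1]<.115)
nn,l,st,ce=cv2.connectedComponentsWithStats(m.astype(np.uint8)); i=1+np.argmax(st[1:,4])
q=plane(c,np.argwhere(l==i)[:,::-1].astype(float),.012)
x0,x1=q[:,0].min(),q[:,0].max(); print('ends',x0,x1)
X=[];Y=[]
for a in np.arange(x0+.03,x0+.085,.005):
    s=q[(q[:,0]>=a)&(q[:,0]<a+.005)]; X.append(a+.0025);Y.append((s[:,1].min()+s[:,1].max())/2); print(round(a,3),np.round(Y[-1],4),round(np.ptp(s[:,1]),4))
f=np.polyfit(X,Y,1); yaw=np.arctan(f[0])
ox=(x0+x1)/2-.0005; o=np.array([ox,np.polyval(f,ox)]); print('yaw',np.degrees(yaw),'origin',o)
# tray check with depth: floor points
t=cap('top'); T=cloud(t)
print('bench/tray z',np.nanmedian(T[205:240,345:360,2]))
np.save('sp.npy',[*o,yaw])
```

```text
ends 0.45268042649167317 0.5757040061392626
0.483 0.087 0.0119
0.488 0.0866 0.0119
0.493 0.0862 0.0119
0.498 0.0859 0.0118
0.503 0.0855 0.0117
0.508 0.0851 0.0116
0.513 0.0853 0.0105
0.518 0.0849 0.0104
0.523 0.0845 0.0104
0.528 0.0842 0.0102
0.533 0.0838 0.0102
yaw -3.4023396839020825 origin [0.51369222 0.08515862]
bench/tray z 0.003153058279256604
```

Run:
```python
from h import *
ox,oy,_=np.load('sp.npy'); ys=np.radians(-4.2); yt=np.radians(3.9)
manip.set_gripper(.036,force=40)
manip.move_pose([ox,oy,.07],rot(ys))
manip.move_linear([ox,oy,.0055],rate=.08); manip.dwell(.2); rep('down')
manip.set_gripper(.006,force=40); rep('grip')
manip.move_linear([ox,oy,.13],rate=.12); manip.dwell(.2); rep('up')
manip.move_linear([.4886,-.2195,.13],rate=.18,rot=rot(yt)); manip.dwell(.3); rep('over')
c=cap('wrist'); t=cap('top'); np.savez('w2.npz',**c)
cv2.imwrite('pics/w2.png',np.hstack([c['image'][:,60:460],t['image'][:,112:512]]))
```

```text
down 15.49 [0.5139 0.0852 0.0056] [ 0.9 -0.2 -0.4] 0.0357 0.0
grip 15.98 [0.5138 0.0851 0.0056] [-0.6 -0.6  0.7] 0.0114 40.0
up 17.38 [0.5131 0.0851 0.1291] [-0.1  0.1  0.1] 0.0113 40.0
over 19.52 [ 0.4887 -0.2191  0.13  ] [-0.7 -0.1 -1.7] 0.0114 40.0
```

View pics/w2.png

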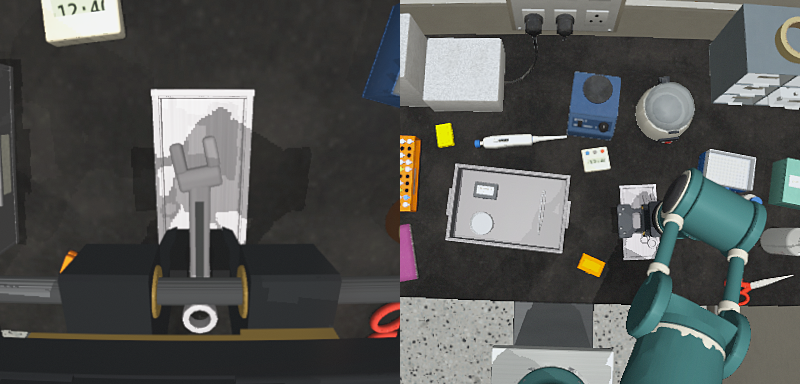

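The spanner is held level and lined up over the tray (spanner at (198,215), tray at (203,165)). The bin on the right holds the dish, case and forceps. Lowering it now.

Run:
```python
from h import *
p=[.4886,-.2195]
manip.move_linear([*p,.03],rate=.12)
manip.move_linear([*p,.0050],rate=.04); manip.dwell(.2); rep('low')
manip.set_gripper(.028); manip.dwell(.2); rep('open')
manip.move_linear([*p,.2],rate=.15)
manip.move_pose([.45,-.22,.24],rot(np.radians(3.9))); manip.dwell(.3); rep('end')
c=cap('wrist'); np.savez('w3.npz',**c)
P=cloud(c); Z=P[...,2]
m=(Z>.0075)&(Z<.02)&(abs(P[...,1]+.2195)<.03)&(abs(P[...,0]-.4886)<.078)
nn,l,st,ce=cv2.connectedComponentsWithStats(m.astype(np.uint8)); i=1+np.argmax(st[1:,4])
print(st[i],np.percentile(P[l==i][:,2],[5,50,95]),cv2.minAreaRect((P[l==i][:,:2]*1000).astype(np.float32)))
s=cap('scene')
cv2.imwrite('pics/end.png',np.hstack([c['image'][:,60:460],s['image'][:,112:512]]))
```

```text
low 21.58 [ 0.4886 -0.2195  0.0049] [-0.4 -0.1  0.1] 0.011 40.0
open 22.23 [ 0.4886 -0.2195  0.005 ] [-0.3  0.2 -0.5] 0.0279 0.0
end 24.31 [ 0.4498 -0.2197  0.2387] [0.1 0.6 0.1] 0.0281 0.0
[250  95  21  91 835] [0.01001544 0.0117007  0.01301073] ((489.0050354003906, -219.5209503173828), (123.20289611816406, 26.34653091430664), 6.4984354972839355)
```

View pics/end.png

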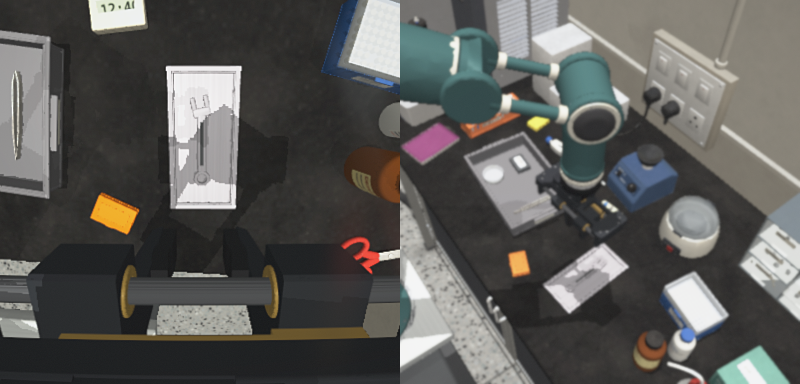

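The spanner lies flat (top at 11.7 mm, 11 expected), centred and lengthwise in the tray at (201,140). The dish and case lie in the bin, the forceps are still there, and the timer looks untouched.

```bash
python3 -c "
from cell import order; print(order.close_job())"
```

```text
the job is handed in; nothing more can be done
None
```

The job is handed in at about 24 s on the robot clock: dish and chip case flat on the bare bin floor, spanner flat and lengthwise in the steel tray, forceps still in the bin, timer never approached.

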